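Raise the top holder of a table easel by one hole

TASK

A taller panel is to go on the aluminium table easel, so raise its top holder by one hole: press the red thumb pad of the spring pin fully down, slide the pin and holder up the sloping mast to the next hole, and let the pin spring all the way up in it so that the holder is locked. Leave the jars and the muller around it where they are.

Things in the scene. Friction and masses are not known exactly. Their poses are not given: they have to be found in the camera images.
- pad_top (a point): Centre of the face of the spring pin's red thumb pad (32 mm along the mast, 22 wide, 10 thick). A red thumb stop, 8 mm higher than the face, crosses its upper end, 15 mm up-slope from here. x points up the mast, y across it, z straight out of its face, 35 degrees back from vertical. The face is 21 mm over the mast when up, 13 mm when down; pressing takes 2.7 N at first, 6.3 N at the full 8 mm.
- easel: Fixed table easel. Its aluminium mast, a tube 36 mm wide, rises at 35 degrees to the table, away from the robot. In its face are three 18 mm square holes, 35 mm apart, joined by a slot, black ticks beside each; the pin's 14 mm brass shoulder locks in them and starts in the lowest. Origin on the table under the easel's middle; x horizontal, the way the mast rises; z up.
- jaw_lip (a point): Middle of the free lower edge of the lip on the holder's wooden jaw. The lip, 100 mm wide, 8 mm thick, 47 mm long, runs parallel to the mast, 75 to 83 mm off its face; the jaw joins its upper end to the mast. This edge is 55 mm up-slope from the middle of the thumb pad and moves with it. It overhangs: a gripper held vertical over the pad would hit it, so work square to the mast. Axes as pad_top.
- holder (a joint): How far the holder has slid up the mast, m: 0 in the first hole (start), 0.035 in the next, 0.070 in the last, with 2 mm of play either way. Friction of about 2.5 N keeps it where it is left. It slides only with the pin down; once out of a hole the pin stays down by itself under the mast's face and springs up at the next hole.
- pin (a joint): How far the pin is pressed in, m: 0 fully up (locked in a hole), 0.008 fully down; its shoulder is clear of the mast's face from 0.005 on.
- jar_near_a: Black pigment jar with grey lid, 44 mm across, 66 mm high, standing loose at the front of the table; origin at the centre of its underside, z up.
- jar_near_b: A second such jar, 44 mm across, 66 mm high; origin at the centre of its underside, z up.
- muller: Glass muller with brown turned handle, 60 mm across, 104 mm high, standing loose behind the easel; origin at the centre of its underside, z up.

How it is judged:
By the outcome, as a careful person would: the job done as asked, in the order asked, and still so for the second after the job is handed in, with the robot touching nothing.
It also fails if it takes over 40 s, if anything falls off the work surface, if the arm or the gripper's body presses on something with over 40 N, if the wrist force passes 120 N, or if a joint passes its speed limit or range.

ROBOT

A 7-joint arm with a two-finger parallel gripper is mounted at the origin on a cart in front of the work surface, level with it; the furniture and walls round the work are solid. World frame = base frame: x ahead of the robot, y to its left, z up, the work surface at z = 0. Lengths are in mm, angles in rad, forces in N, time in s.
With the tool pointing down it reaches from about 400 to 850 mm from the base axis. Payload 4.5 kg.
Tool frame: the origin (TCP) lies at the centre of the arm's flange, where the gripper is bolted on; the fingertips stand 166 mm ahead of it and the grasp point (between the pads) lies 147 mm ahead of it; z points along the fingers, y is the line along which they close (so a half turn about z gives the same grasp; the last joint's range is limited). The gripper opens to 88 mm and grips with 3 to 60 N. Pads are 18 mm wide; open, the fingers measure 123 mm over their backs; the gripper's body (75 mm by 187 mm) begins 45 mm behind the grasp point.
Start: joints at [1.35, 0.689, -0.195, 1.565, 0.157, 0.902, -0.215], TCP at [157.556, -604.826, 404.743] pointing down, gripper open.
Joint ranges: [-3.01, 3.01], [-0.46, 2.08], [-1.47, 1.51], [0.13, 2.56], [-1, 4.14], [0.04, 2.09], [-2.66, 2.66]. Speed limits (rad/s): [2.57, 2.57, 3.14, 3.14, 3.14, 3.14, 3.14].

INTERFACE

Orientations are given as a 3x3 rotation matrix whose columns are the frame's x, y, z axes.
In Python, from rig import ctrl gives the robot as it stands.
- The arm moves only by the tool play_rows, never from a script. Its argument "deltas" is a list of rows, each a list of 3 entries, a list of its own where there are three numbers: the turn, a rotation vector about the tool's x, y, z in degrees, then the shift along the tool's x, y, z in m, then the closure, from 0 (fully open) to 1 (shut). In form: [[[wx, wy, wz], [dx, dy, dz], hand], ...]. A call has 1 to 8 rows; each row is the pose to reach, as a shift and turn from the pose commanded when the call began, along the tool's axes at that moment; what a row does not reach only later rows make up. A row lasts 1/8 s, in which the tool goes at most 62.5 mm and 10.7 degrees, less where a joint would pass 70% of its speed; a pose out of reach is approached as far as the arm can. A call with a gripper value outside its range is refused whole. The fingers move at their own pace and stop on an object; "squeeze" is the grip in N (left out, the last holds). Time passes only in rows, so rows that repeat a pose let the fingers close. It gives the time, the measured TCP pose, the force, the opening and the grip force at its end, in the units of the state.
- ctrl.sense(): the state, without advancing time (a new reading comes with each control period).
- ctrl.grab_frame(name): name is "scene" or "top" or "wrist"; returns a dict with "img" (400x640x3 uint8, blue, green, red), "mtx" (3x3 intrinsics, pixels), "extrinsics" (4x4, takes a point from camera to world coordinates). Camera axes: x right, y up, looking along -z (the intrinsics and any distortion apply to the point x, -y, -z); pixel columns grow to the right and rows downward; lengths in mm; the calibration is good to about 2 mm. A picture is of the moment at which its call begins. There is no depth.
- ctrl.sign_off(): hands the job in; it is judged then, once.
The state is a dict: "time_s": time; "qpos": joint angles; "joint_vel": joint speeds; "joint_efforts": joint torques, N m; "eef_pos": TCP position; "tool_rot": TCP orientation; "contact_force": force on the tool from outside, world axes, zero at the start; "ft_torque": the same for the moment, N m; "finger_gap": finger opening in mm; "grasp_force": force on a finger pad.
Only numpy, scipy, OpenCV 4.12 (cv2) and the standard library are available. Lean on these libraries where they do the work, as an engineer would, in place of code of your own. Each camera call takes 0.05 s, during which the arm holds its last target. There are 200 camera calls.

## Working session

There is one attempt and no reset: what is moved stays moved. The work goes in short steps, Python scripts to look and compute and a tool call to move; the robot and the scene stay as the last step left them, time stands still between calls to the robot, and variables do not carry over. Pictures are saved under pics/ and viewed, at most 10 in all, crops included, and the job is handed in when it is done.

Besides the shell and the picture viewer there is one more tool, called after "Emit:" by a JSON object that holds its "op" and its "data", one argument or row to a line. play_rows: Moves the arm, as the interface text tells. Its arguments: {"type":"object","properties":{"deltas":{"type":"array"},"squeeze":{"type":"number"}},"required":["deltas"]}

```bash
mkdir -p pics; python3 - <<'E'
from rig import ctrl
import cv2,numpy as np,pickle
np.set_printoptions(suppress=True,precision=4)
d={}
for n in("scene","top"):
    f=ctrl.grab_frame(n);d[n]=f;cv2.imwrite(f"pics/{n}0.png",f["img"]);print(n,f["mtx"],f["extrinsics"],[k for k in f])
pickle.dump(d,open("f0.pkl","wb"))
s=ctrl.sense();print(s)
E
```

```text
scene [[461.9788   0.     307.596 ]
 [  0.     461.9788 196.53  ]
 [  0.       0.       1.    ]] [[  -0.5409    0.4764   -0.6932 -262.4297]
 [  -0.8411   -0.3068    0.4455  829.9793]
 [  -0.0004    0.824     0.5666  814.3581]
 [   0.        0.        0.        1.    ]] ['img', 'mtx', 'extrinsics']
top [[416.2678   0.     312.6449]
 [  0.     416.2678 199.6629]
 [  0.       0.       1.    ]] [[  -0.0354    0.978    -0.2055  325.2913]
 [  -0.9994   -0.0348    0.0065  342.5383]
 [  -0.0008    0.2056    0.9786 1189.5345]
 [   0.        0.        0.        1.    ]] ['img', 'mtx', 'extrinsics']
{'time_s': 0.1, 'qpos': array([ 1.3498,  0.6899, -0.1945,  1.5662,  0.1573,  0.9025, -0.2151]), 'joint_vel': array([ 0.0007, -0.0019, -0.0009, -0.0037,  0.0011, -0.0006, -0.0008]), 'joint_efforts': array([ -0.0024, -52.8493,  -1.2715, -15.3836,  -0.0526,   0.002 ,
         0.    ]), 'eef_pos': array([ 157.4244, -604.5554,  404.0196]), 'tool_rot': array([[ 0.9677,  0.2521, -0.0005],
       [ 0.2521, -0.9677,  0.0015],
       [-0.0001, -0.0016, -1.    ]]), 'contact_force': array([ 0.0878, -0.2329,  0.1653]), 'ft_torque': array([0.0063, 0.0134, 0.0155]), 'grasp_force': 0.0, 'finger_gap': 87.89629058165066}
```

View pics/scene0.png

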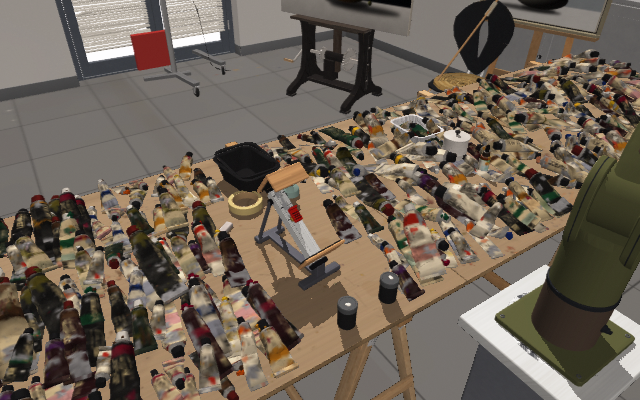

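View pics/top0.png

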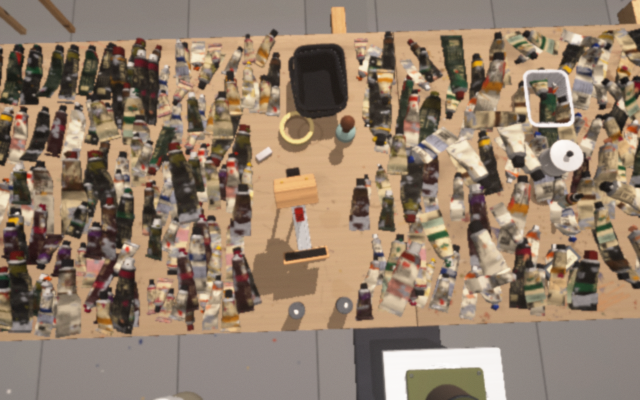

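The scene view shows the easel near (295,235), the red pad near (295,213) and the jars at (347,312) and (388,288). In the top view the pad is near (299,214), the jaw near (295,190) and the jars at (296,311) and (344,305).

```bash
python3 - <<'E'
import cv2
a=cv2.imread("pics/scene0.png")[150:300,230:350];b=cv2.imread("pics/top0.png")[160:280,250:350]
a=cv2.resize(a,(480,600),interpolation=cv2.INTER_CUBIC);b=cv2.resize(b,None,fx=3.2,fy=5,interpolation=cv2.INTER_CUBIC)
cv2.imwrite("pics/crop0.png",cv2.hconcat([a,b]))
E
```

```text
(no output)
```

View pics/crop0.png

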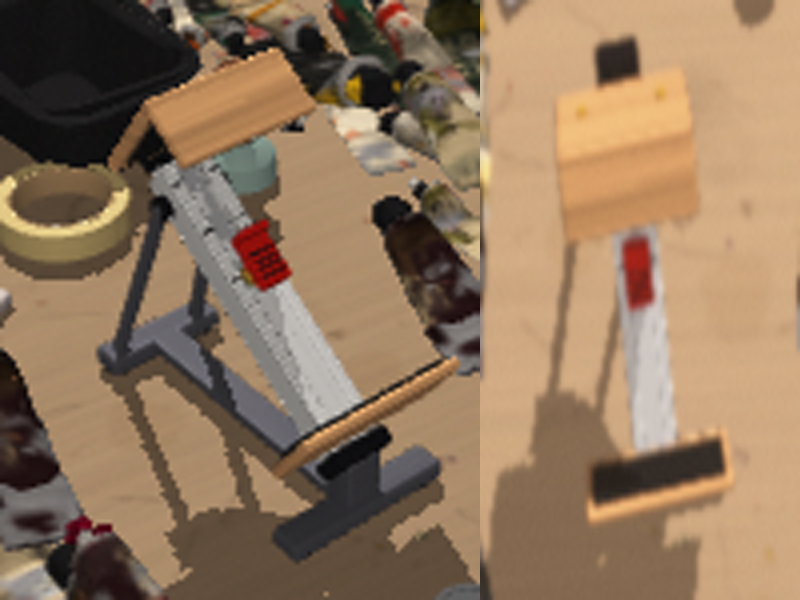

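The pad face centre is at about (296,215) in scene and (299.4,214.5) in top. The lip's lower corners are at (275.8,191.2)/(309.5,175.5) in scene and (278.1,208)/(317.8,203) in top.

```bash
cat > h.py <<'E'
import numpy as np,cv2,pickle
np.set_printoptions(suppress=True,precision=3)
def P(f):
    E=f["extrinsics"];M=np.diag([1,-1,-1])@np.linalg.inv(E)[:3]
    return f["mtx"]@M
def tri(fa,a,fb,b):
    X=cv2.triangulatePoints(P(fa),P(fb),np.float64(a).reshape(2,1),np.float64(b).reshape(2,1))[:,0];X=X[:3]/X[3]
    return X,[np.round(proj(f,X)-p,1) for f,p in((fa,a),(fb,b))]
def proj(f,X):
    p=P(f)@np.append(X,1);return p[:2]/p[2]
E
python3 - <<'E'
from h import *
d=pickle.load(open("f0.pkl","rb"));S,T=d["scene"],d["top"]
for n,a,b in[("pad",(296,215),(299.4,214.5)),("stop",(292.3,208.7),(298.7,208)),("lipL",(275.8,191.2),(278.1,208)),("lipR",(309.5,175.5),(317.8,203)),
 ("jA",(347,302),(296,309)),("jB",(388,277),(344,303)),("ledgeL",(301,267),(285,258)),("ledgeR",(344.5,240.5),(327,248)),("muller",(293,183),(345,135))]:
    print(n,*tri(S,a,T,b))
E
```

```text
pad [506.779 369.902 144.299] [array([-0.3, -0. ]), array([0.3, 0.2])]
stop [521.806 370.975 154.37 ] [array([-0.3, -0. ]), array([0.3, 0.2])]
lipL [510.301 418.554 229.07 ] [array([0.3, 0. ]), array([-0.3, -0.2])]
lipR [516.86  324.126 235.982] [array([-0.1, -0. ]), array([0.1, 0.1])]
jA [270.458 388.149  67.799] [array([-0.3, -0. ]), array([0.3, 0.2])]
jB [281.554 262.591  65.871] [array([-0.1, -0. ]), array([0.1, 0. ])]
ledgeL [405.157 416.356  77.009] [array([1. , 0.1]), array([-0.9, -0.6])]
ledgeR [418.648 295.131  93.227] [array([-3.2, -0.3]), array([2.8, 2.1])]
muller [748.14  234.281  58.164] [array([-0.4, -0.1]), array([0.4, 0.3])]
```

```bash
cat >> h.py <<'E'
from rig import ctrl
from scipy.spatial.transform import Rotation as Rn
def Rt(psi=0.069,t=np.radians(35)):
    c,s=np.cos(psi),np.sin(psi)
    x=np.array([np.cos(t)*c,np.cos(t)*s,np.sin(t)]);z=np.array([np.sin(t)*c,np.sin(t)*s,-np.cos(t)])
    return np.c_[x,np.cross(z,x),z]
def Rd(psi):
    return Rt(psi,0.)
def delta(R,p):
    s=ctrl.sense();R0=s["tool_rot"]
    print("rot",np.round(Rn.from_matrix(R0.T@R).as_rotvec(degrees=True),2),"shift m",np.round(R0.T@(np.array(p)-s["eef_pos"])/1000,4),"q",s["qpos"],"t",s["time_s"])
E
python3 -c "
from h import *
delta(Rd(.069),[450,-420,420])"
```

```text
rot [-0.09  0.01 10.65] shift m [ 0.33  -0.105 -0.016] q [ 1.35   0.69  -0.195  1.566  0.157  0.903 -0.215] t 0.1
```

Emit:
{"op": "play_rows", "data": {
  "deltas": [
    [[0,0,2],[0.05,-0.016,-0.004],1],
    [[0,0,4],[0.1,-0.032,-0.008],1],
    [[0,0,6],[0.15,-0.048,-0.012],1],
    [[0,0,8],[0.2,-0.064,-0.016],1],
    [[0,0,9],[0.25,-0.08,-0.016],1],
    [[0,0,10.6],[0.3,-0.095,-0.016],1],
    [[0,0,10.6],[0.33,-0.105,-0.016],1],
    [[0,0,10.6],[0.33,-0.105,-0.016],1]
  ],
  "squeeze": 20
}}

```text
time_s: 1.1
eef_pos: [453.1, -417.4, 420.2]
tool_rot: [[0.997, 0.076, 0.001], [0.076, -0.997, 0.002], [0.001, -0.002, -1.0]]
contact_force: [-0.1, -1.1, 0.2]
finger_gap: 10.1
grasp_force: 0.0
```

```bash
python3 -c "
from h import *
delta(Rd(.069),[570,-40,420])"
```

```text
rot [-0.11 -0.07  0.4 ] shift m [ 0.145 -0.367  0.001] q [ 0.734  0.656 -0.114  1.578  0.085  0.912 -0.903] t 1.1
```

Emit:
{"op": "play_rows", "data": {
  "deltas": [
    [[0,0,0],[0.03,-0.046,0],1],
    [[0,0,0],[0.06,-0.09,0],1],
    [[0,0,0],[0.085,-0.14,0],1],
    [[0,0,0],[0.105,-0.19,0],1],
    [[0,0,0],[0.12,-0.24,0],1],
    [[0,0,0],[0.135,-0.29,0],1],
    [[0,0,0],[0.14,-0.34,0],1],
    [[0,0,0.4],[0.145,-0.367,0],1]
  ]
}}

```text
time_s: 2.1
eef_pos: [568.9, -42.3, 420.5]
tool_rot: [[0.998, 0.064, -0.001], [0.064, -0.998, 0.0], [-0.001, -0.0, -1.0]]
contact_force: [-0.5, 0.0, 0.3]
finger_gap: 0.7
grasp_force: 0.0
```

```bash
python3 -c "
from h import *
R=Rt();pad=np.array([505,370,149.])
delta(R,pad-R[:,2]*256-R[:,0]*20)"
```

```text
rot [ 0.06 35.06 -0.27] shift m [-0.201 -0.415  0.074] q [ 0.039  0.593 -0.076  1.719  0.057  0.833 -1.569] t 2.1
```

Emit:
{"op": "play_rows", "data": {
  "deltas": [
    [[0,4,0],[-0.025,-0.052,0],1],
    [[0,8,0],[-0.05,-0.104,0],1],
    [[0,13,0],[-0.075,-0.156,0],1],
    [[0,18,0],[-0.1,-0.208,0],1],
    [[0,22,0],[-0.125,-0.26,0],1],
    [[0,27,0],[-0.15,-0.312,0.01],1],
    [[0,31,0],[-0.175,-0.364,0.02],1],
    [[0,35,0],[-0.2,-0.4,0.03],1]
  ]
}}

```text
time_s: 3.1
eef_pos: [358.0, 333.4, 401.5]
tool_rot: [[0.826, 0.053, 0.561], [0.049, -0.999, 0.022], [0.561, 0.009, -0.828]]
contact_force: [2.0, 0.5, -0.7]
finger_gap: 0.5
grasp_force: 0.0
```

```bash
python3 -c "
from h import *
R=Rt();pad=np.array([505,370,149.])
delta(R,pad-R[:,2]*256-R[:,0]*20)
d={}
for n in('wrist','scene'): d[n]=ctrl.grab_frame(n)
pickle.dump(d,open('f1.pkl','wb'));w=d['wrist']
print(w['mtx'],w['extrinsics'])
a=w['img'];b=cv2.resize(d['scene']['img'][120:270,230:360],None,fx=2.4,fy=2.4)
cv2.imwrite('pics/w1.png',a)"
```

```text
rot [ 0.94  0.88 -0.47] shift m [-0.042 -0.027  0.037] q [-1.469  0.624  0.778  2.204  0.247  0.044 -2.646] t 3.1
[[286.645   0.    324.68 ]
 [  0.    286.645 202.974]
 [  0.      0.      1.   ]] [[  0.054   0.944  -0.325 422.574]
 [ -0.999   0.054  -0.008 337.184]
 [  0.01    0.325   0.946 421.93 ]
 [  0.      0.      0.      1.   ]]
```

View pics/w1.png

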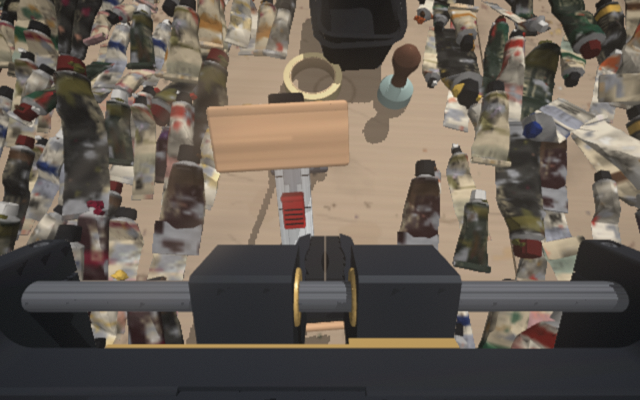

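The wrist view shows the pad at (292,212), but joints 6 and 7 are almost at their limits, so this wrist configuration won't do. I'll fit a kinematic model from the recorded poses to choose a better one.

```bash
cat > kin.py <<'E'
from h import *
from scipy.optimize import least_squares
D=[([1.3498,.6899,-.1945,1.5662,.1573,.9025,-.2151],[157.42,-604.56,404.02],[[.9677,.2521,-.0005],[.2521,-.9677,.0015],[-.0001,-.0016,-1]]),
([.734,.656,-.114,1.578,.085,.912,-.903],[453.1,-417.4,420.2],[[.997,.076,.001],[.076,-.997,.002],[.001,-.002,-1]]),
([.039,.593,-.076,1.719,.057,.833,-1.569],[568.9,-42.3,420.5],[[.998,.064,-.001],[.064,-.998,0],[-.001,0,-1]]),
([-1.469,.624,.778,2.204,.247,.044,-2.646],[358,333.4,401.5],[[.826,.053,.561],[.049,-.999,.022],[.561,.009,-.828]])]
def fk(q,L,s):
    e=lambda a,t:Rn.from_euler(a,t).as_matrix()
    h,a,b,c,e1,e2,w=L[:7]
    R=e('z',s[0]*q[0]+s[4]);p=np.array([0,0,h])
    R=R@e('y',q[1])@e('z',s[1]*q[2]);p=p+R@[e1,0,a]
    R=R@e('y',q[3])@e('z',s[2]*q[4]);p=p+R@[e2,0,b]
    R=R@e('y',q[5]);p=p+R@[w,0,c]
    R=R@e('z',s[3]*q[6]+s[5]);return p,R
def fit(sg,D=D):
    def f(v):
        o=[]
        for q,p,R in D:
            P_,R_=fk(q,v[:7],list(sg)+[v[7],v[8]]);o+=list((P_-p)/1000)+list((R_-np.array(R)).ravel())
        return np.r_[o,v[4:7]*1e-6]
    best=None
    for c7 in(0,1.57,3.14,-1.57):
        r=least_squares(f,[300,400,400,150,0,0,0,0,c7],x_scale=[100]*7+[1,1])
        if best is None or r.cost<best.cost:best=r
    return best
E
python3 - <<'E'
from kin import *
import itertools
rs=[]
for sg in itertools.product([1,-1],repeat=4):
    r=fit(sg);rs.append((r.cost,sg,r.x))
rs.sort(key=lambda t:t[0])
for r in rs[:3]:print(r)
pickle.dump(rs[0],open('kin.pkl','wb'))
E
```

```text
(np.float64(0.0006021657593670835), (-1, -1, -1, -1), array([304.44 , 794.707, 338.405, 246.464,  45.194,  45.041, 142.266,
        -0.024,   1.548]))
(np.float64(0.18684701974832935), (-1, -1, 1, -1), array([355.034, 656.961, 310.975, 194.018,  59.256,  53.793,  42.42 ,
        -0.147,   1.213]))
(np.float64(0.2711188154057042), (1, 1, 1, 1), array([ 1109.788, -3886.321, -1619.452, -4443.943,  5708.211,  -437.585,
        1244.171,     0.043,    -1.75 ]))
```

```bash
python3 - <<'E'
from kin import *
c,sg,v=pickle.load(open('kin.pkl','rb'))
for q,p,R in D:
    a,b=fk(q,v[:7],list(sg)+[v[7],v[8]]);print(a-p,Rn.from_matrix(b.T@np.array(R)).as_rotvec(degrees=True))
for reg in (0,1):
  def f(w,full=0):
    o=[]
    for q,p,R in D:
        a,b=fk(q,[w[0],w[1],w[2],w[3],w[4]*reg,w[5]*reg,w[6]*reg],list(sg)+[0,np.pi/2]);o+=list(a-p)
    return np.r_[o,np.array(w[4:])*.01]
  r=least_squares(f,[300,400,400,150,0,0,0]);print(r.x,r.fun[:12])
s=ctrl.sense();print(s["qpos"],s["eef_pos"],s["tool_rot"])
E
```

```text
[-1.97  -8.557 -6.497] [-0.002 -0.001 -0.059]
[ 9.161  7.929 -2.57 ] [ 0.036 -0.047 -0.043]
[-10.992  18.796  10.261] [-0.019  0.014 -0.046]
[ 0.292  0.764 -1.194] [0.733 0.047 0.148]
[405.385 569.969 333.376 233.652   0.      0.      0.   ] [40.355 18.     0.34  24.631 38.211 -0.723 -4.992 45.396 -0.666 -1.504
 23.883  1.05 ]
[277.756 899.073 343.013 278.542  58.663  62.43  209.668] [ -2.029 -12.36   -9.557  13.163  11.878  -3.407 -16.745  25.541  14.668
   0.386   1.161  -1.705]
[-1.485  0.628  0.768  2.2    0.247  0.044 -2.643] [351.256 343.389 399.167] [[ 0.827  0.081  0.557]
 [ 0.073 -0.997  0.036]
 [ 0.558  0.01  -0.83 ]]
```

```bash
cat > kin2.py <<'E'
from kin import *
D.append(([-1.485,.628,.768,2.2,.247,.044,-2.643],[351.256,343.389,399.167],[[.827,.081,.557],[.073,-.997,.036],[.558,.01,-.83]]))
e=lambda a,t:Rn.from_euler(a,t).as_matrix()
# v: h,a,b,c, y-offsets y1(shoulder) y2 y3, x-offsets e1 e2 w
def fk2(q,v):
    R=e('z',-q[0])@e('y',q[1])@e('z',-q[2]);p=np.array([0,0,v[0]])+e('z',-q[0])@[0,v[4],0]+R@[v[7],v[5],v[1]]
    R=R@e('y',q[3])@e('z',-q[4]);p=p+R@[v[8],v[6],v[2]]
    R=R@e('y',q[5]);p=p+R@[v[9],0,v[3]]
    return p,R@e('z',-q[6]+np.pi/2)
def fit2():
    f=lambda v:np.r_[np.concatenate([fk2(q,v)[0]-p for q,p,_ in D]),(v-v0)*.01]
    v0=np.array([400,450,380,230,0,0,0,0,0,0.]);r=least_squares(f,v0);return r.x,r.fun[:-10]
def ik(p,R,q0,v,lo=[-3.01,-.46,-1.47,.13,-1,.04,-2.66],hi=[3.01,2.08,1.51,2.56,4.14,2.09,2.66],w=.02):
    q0=np.clip(q0,np.array(lo)+.01,np.array(hi)-.01)
    def f(q):
        a,b=fk2(q,v);return np.r_[(a-p)/100,3*Rn.from_matrix(b.T@R).as_rotvec(),w*(q-q0)]
    r=least_squares(f,q0,bounds=(lo,hi));return r.x,np.linalg.norm(r.fun[:6])
E
python3 - <<'E'
from kin2 import *
v,res=fit2();print(v,res)
R=Rt();pad=np.array([505,370,149.])
F=np.diag([-1,-1,1.])
for nm,RR in(("x=u",R),("x=-u",R@F)):
  for so in(166,256):
    p=pad-R[:,2]*so
    for q5 in(0.,2.,3.14):
      for q7 in(-2.4,.5):
       for q3 in(-.7,0,.7):
        q,c=ik(p,RR,[-.8,.7,q3,2.1,q5,.5,q7],v)
        if c<.05:print(nm,so,np.round(q,2),round(c,3))
E
```

```text
[346.754 560.648 344.157 157.728 -18.463 -24.536  -3.357   1.843  -0.468
  -0.176] [ 0.095  0.027 -0.053  0.04   0.011  0.133 -0.052 -0.114 -0.087  0.061
 -0.073  0.068 -0.045  0.075 -0.055]
x=u 166 [-0.74  0.78 -0.3   2.12  1.83  0.68  2.12] 0.0
x=u 166 [-1.16  0.82  0.4   2.14  2.38  0.25  1.47] 0.0
x=u 166 [-1.2   0.83  0.46  2.14  2.55  0.22  1.3 ] 0.0
x=u 166 [-1.22  0.84  0.5   2.14  2.66  0.21  1.18] 0.0
x=u 166 [-1.27  0.87  0.6   2.14  3.05  0.19  0.78] 0.0
x=u 166 [-1.28  0.87  0.61  2.14  3.13  0.18  0.69] 0.0
x=u 166 [-1.29  0.88  0.63  2.14  3.21  0.19  0.62] 0.0
x=u 256 [-0.76  0.62 -0.41  2.17  1.59  0.73  2.29] 0.0
x=u 256 [-1.43  0.71  0.69  2.2   2.57  0.06  1.26] 0.001
x=u 256 [-1.43  0.71  0.69  2.2   2.61  0.06  1.22] 0.0
x=u 256 [-1.43  0.71  0.7   2.2   2.64  0.06  1.19] 0.0
x=u 256 [-1.45  0.72  0.74  2.19  3.18  0.05  0.65] 0.0
x=u 256 [-1.45  0.72  0.74  2.19  3.2   0.05  0.63] 0.0
x=u 256 [-1.45  0.72  0.74  2.19  3.22  0.05  0.61] 0.0
x=-u 166 [-0.72  0.79 -0.34  2.12  1.83  0.71 -1.  ] 0.0
x=-u 166 [-0.52  0.85 -0.67  2.11  1.79  0.95 -0.9 ] 0.001
x=-u 16
[... 1022 characters left out ...]
.91] 0.002
x=-u 256 [-0.77  0.62 -0.38  2.17  1.59  0.71 -0.86] 0.001
x=-u 256 [-1.42  0.71  0.68  2.2   2.48  0.07 -1.79] 0.0
x=-u 256 [-1.42  0.71  0.69  2.2   2.52  0.06 -1.83] 0.0
x=-u 256 [-0.67  0.64 -0.55  2.17  1.59  0.82 -0.84] 0.0
x=-u 256 [-0.9   0.6  -0.18  2.18  1.6   0.59 -0.88] 0.0
x=-u 256 [-1.11  0.61  0.15  2.19  1.65  0.4  -0.94] 0.001
x=-u 256 [-0.79  0.61 -0.35  2.17  1.6   0.69 -0.86] 0.001
x=-u 256 [-1.45  0.72  0.73  2.19  3.08  0.05 -2.39] 0.0
x=-u 256 [-1.45  0.72  0.73  2.19  3.1   0.05 -2.41] 0.0
x=-u 256 [-0.67  0.64 -0.54  2.17  1.59  0.81 -0.84] 0.0
x=-u 256 [-0.94  0.6  -0.12  2.18  1.61  0.56 -0.89] 0.0
x=-u 256 [-1.2   0.62  0.28  2.19  1.69  0.32 -0.99] 0.0
```

```bash
cat > plan.py <<'E'
from kin2 import *
import sys
v,_=fit2()
G=np.array([-.75,.62,-.42,2.17,1.59,.74,-.85])
def rows(qs):
    """print rows from present pose through joint path qs"""
    s=ctrl.sense();R0,p0=s["tool_rot"],s["eef_pos"];Rp,pp=R0,p0;o=[]
    for q in qs:
        p,R=fk2(q,v);st=np.degrees(Rn.from_matrix(Rp.T@R).magnitude());ds=np.linalg.norm(p-pp);Rp,pp=R,p
        print(np.round(q,2),"tcp",np.round(p),"tip",np.round(p+166*R[:,2]),"step %.0f deg %.0f mm"%(st,ds))
        o.append([[float(x) for x in np.round(Rn.from_matrix(R0.T@R).as_rotvec(degrees=True),1)],[float(x) for x in np.round(R0.T@(p-p0)/1000,3)],1])
    print(o)
def lin(qs,n):
    q0=ctrl.sense()["qpos"];out=[]
    for q,k in zip(qs,n):
        q=np.array(q);out+=[q0+(q-q0)*(i+1)/k for i in range(k)];q0=q
    return out
E
python3 - <<'E'
from plan import *
rows(lin([[-1.2,.55,.25,1.95,.35,.6,-2.2],G],[7,18]))
E
```

```text
[-1.44  0.62  0.69  2.16  0.26  0.12 -2.58] tcp [351. 351. 395.] tip [437. 353. 253.] step 6 deg 9 mm
[-1.4   0.61  0.62  2.13  0.28  0.2  -2.52] tcp [351. 358. 393.] tip [429. 357. 246.] step 6 deg 8 mm
[-1.36  0.59  0.55  2.09  0.29  0.28 -2.45] tcp [349. 366. 392.] tip [422. 361. 243.] step 6 deg 7 mm
[-1.32  0.58  0.47  2.06  0.31  0.36 -2.39] tcp [348. 373. 394.] tip [414. 365. 242.] step 6 deg 7 mm
[-1.28  0.57  0.4   2.02  0.32  0.44 -2.33] tcp [346. 380. 397.] tip [407. 368. 243.] step 5 deg 8 mm
[-1.24  0.56  0.32  1.99  0.34  0.52 -2.26] tcp [344. 386. 402.] tip [400. 372. 246.] step 5 deg 9 mm
[-1.2   0.55  0.25  1.95  0.35  0.6  -2.2 ] tcp [342. 392. 409.] tip [394. 375. 252.] step 5 deg 10 mm
[-1.18  0.55  0.21  1.96  0.42  0.61 -2.12] tcp [343. 387. 403.] tip [396. 366. 248.] step 8 deg 8 mm
[-1.15  0.56  0.18  1.97  0.49  0.62 -2.05] tcp [344. 382. 398.] tip [399. 358. 244.] step 8 deg 7 mm
[-1.12  0.56  0.14  1.99  0.56  0.62 -1.98] tcp [345. 377. 394.] tip [403. 350. 240.] step 8 deg 7 mm
[-1.1   0.57  0.1   2.    0.63  0.63 -1.9 ] tcp [347. 373. 390.] tip [406. 344.
[... 2045 characters left out ...]
.008, -0.026, 0.01], 1], [[-1.5, -18.1, -83.6], [-0.01, -0.022, 0.014], 1], [[-1.1, -17.8, -91.9], [-0.011, -0.019, 0.017], 1], [[-0.8, -17.3, -100.1], [-0.011, -0.017, 0.021], 1], [[-0.4, -16.7, -108.2], [-0.012, -0.015, 0.024], 1], [[-0.1, -15.9, -116.4], [-0.013, -0.013, 0.026], 1], [[0.3, -14.9, -124.5], [-0.013, -0.012, 0.029], 1], [[0.5, -13.6, -132.5], [-0.013, -0.011, 0.031], 1], [[0.6, -12.1, -140.5], [-0.014, -0.011, 0.033], 1], [[0.6, -10.3, -148.5], [-0.014, -0.011, 0.035], 1], [[0.4, -8.2, -156.3], [-0.014, -0.012, 0.036], 1], [[-0.1, -5.8, -164.1], [-0.015, -0.013, 0.036], 1], [[-0.8, -3.1, -171.8], [-0.015, -0.015, 0.037], 1], [[-2.0, 0.0, -179.3], [-0.016, -0.016, 0.037], 1]]
```

Emit:
{"op": "play_rows", "data": {
  "deltas": [
    [[-0.9,-3,-4.8],[-0.002,-0.008,0.004],1],
    [[-1.5,-6,-9.7],[-0.003,-0.015,0.006],1],
    [[-2,-8.6,-14.6],[-0.004,-0.022,0.006],1],
    [[-2.2,-11.2,-19.5],[-0.004,-0.03,0.004],1],
    [[-2.3,-13.6,-24.4],[-0.003,-0.037,0.001],1],
    [[-2.2,-15.8,-29.3],[-0.001,-0.043,-0.005],1],
    [[-2,-17.8,-34.1],[0.001,-0.05,-0.011],1],
    [[-2.2,-18,-42.4],[-0.001,-0.044,-0.007],1]
  ]
}}

```text
time_s: 4.2
eef_pos: [352.1, 377.0, 406.9]
tool_rot: [[0.7, 0.64, 0.318], [0.701, -0.701, -0.134], [0.137, 0.316, -0.939]]
contact_force: [0.5, 0.1, -0.2]
finger_gap: 0.6
grasp_force: 0.0
```

```bash
python3 -c "
from plan import *
print(ctrl.sense()['qpos'])
rows(lin([G],[16]))"
```

```text
[-1.171  0.55   0.245  1.961  0.388  0.605 -2.09 ]
[-1.15  0.55  0.2   1.97  0.46  0.61 -2.01] tcp [353. 373. 401.] tip [407. 347. 247.] step 9 deg 7 mm
[-1.12  0.56  0.16  1.99  0.54  0.62 -1.93] tcp [353. 368. 396.] tip [410. 340. 243.] step 9 deg 7 mm
[-1.09  0.56  0.12  2.    0.61  0.63 -1.86] tcp [354. 364. 391.] tip [413. 334. 239.] step 9 deg 6 mm
[-1.07  0.57  0.08  2.01  0.69  0.64 -1.78] tcp [355. 361. 387.] tip [416. 329. 236.] step 9 deg 6 mm
[-1.04  0.57  0.04  2.03  0.76  0.65 -1.7 ] tcp [356. 358. 383.] tip [420. 325. 233.] step 9 deg 5 mm
[-1.01  0.58 -0.    2.04  0.84  0.66 -1.62] tcp [356. 355. 379.] tip [424. 322. 231.] step 9 deg 5 mm
[-0.99  0.58 -0.05  2.05  0.91  0.66 -1.55] tcp [357. 353. 375.] tip [428. 321. 229.] step 9 deg 4 mm
[-0.96  0.59 -0.09  2.07  0.99  0.67 -1.47] tcp [358. 352. 372.] tip [432. 321. 227.] step 9 deg 4 mm
[-0.93  0.59 -0.13  2.08  1.06  0.68 -1.39] tcp [359. 351. 370.] tip [436. 322. 226.] step 9 deg 3 mm
[-0.91  0.59 -0.17  2.09  1.14  0.69 -1.31] tcp [359. 351. 367.] tip [440. 325. 224.] step 9 deg 3 mm
[-0.88  0.6  -0.21  2.1   1.2
[... 686 characters left out ...]
3.7, -1.2, -26.2], [-0.01, 0.005, 0.017], 1], [[-4.8, -1.5, -34.9], [-0.012, 0.007, 0.022], 1], [[-5.9, -1.7, -43.6], [-0.014, 0.008, 0.026], 1], [[-6.9, -1.8, -52.3], [-0.016, 0.009, 0.031], 1], [[-8.0, -1.9, -61.0], [-0.017, 0.01, 0.034], 1], [[-9.1, -1.8, -69.7], [-0.018, 0.011, 0.038], 1], [[-10.4, -1.6, -78.3], [-0.019, 0.011, 0.041], 1], [[-11.7, -1.3, -86.8], [-0.019, 0.011, 0.043], 1], [[-13.2, -0.8, -95.3], [-0.019, 0.01, 0.045], 1], [[-14.9, -0.3, -103.7], [-0.018, 0.009, 0.047], 1], [[-16.8, 0.3, -112.0], [-0.018, 0.007, 0.048], 1], [[-19.0, 1.1, -120.2], [-0.017, 0.006, 0.049], 1], [[-21.5, 1.9, -128.2], [-0.016, 0.003, 0.049], 1], [[-24.4, 2.8, -136.1], [-0.015, 0.0, 0.048], 1]]
```

Tracking well. Next stage.

Emit:
{"op": "play_rows", "data": {
  "deltas": [
    [[-1.3,-0.5,-8.7],[-0.003,0.001,0.006],1],
    [[-2.6,-0.9,-17.5],[-0.007,0.003,0.012],1],
    [[-3.7,-1.2,-26.2],[-0.01,0.005,0.017],1],
    [[-4.8,-1.5,-34.9],[-0.012,0.007,0.022],1],
    [[-5.9,-1.7,-43.6],[-0.014,0.008,0.026],1],
    [[-6.9,-1.8,-52.3],[-0.016,0.009,0.031],1],
    [[-8,-1.9,-61],[-0.017,0.01,0.034],1],
    [[-9.1,-1.8,-69.7],[-0.018,0.011,0.038],1]
  ]
}}

```text
time_s: 5.2
eef_pos: [358.3, 350.6, 371.5]
tool_rot: [[-0.318, 0.837, 0.445], [0.881, 0.434, -0.189], [-0.352, 0.332, -0.875]]
contact_force: [-0.5, 0.2, 0.1]
finger_gap: 0.2
grasp_force: 0.0
```

```bash
python3 -c "
from plan import *
print(ctrl.sense()['qpos'])
rows(lin([G],[8]))"
```

```text
[-1.084  0.591  0.099  2.068  0.888  0.584 -1.369]
[-1.04  0.6   0.03  2.08  0.98  0.6  -1.3 ] tcp [358. 351. 367.] tip [434. 321. 223.] step 9 deg 4 mm
[-1.    0.6  -0.03  2.09  1.06  0.62 -1.24] tcp [358. 350. 364.] tip [437. 321. 220.] step 9 deg 4 mm
[-0.96  0.6  -0.1   2.11  1.15  0.64 -1.17] tcp [358. 350. 361.] tip [440. 324. 219.] step 9 deg 3 mm
[-0.92  0.61 -0.16  2.12  1.24  0.66 -1.11] tcp [359. 350. 359.] tip [443. 329. 218.] step 9 deg 2 mm
[-0.88  0.61 -0.23  2.13  1.33  0.68 -1.04] tcp [359. 351. 358.] tip [446. 335. 218.] step 9 deg 2 mm
[-0.83  0.61 -0.29  2.14  1.41  0.7  -0.98] tcp [359. 354. 357.] tip [449. 344. 219.] step 8 deg 2 mm
[-0.79  0.62 -0.36  2.16  1.5   0.72 -0.91] tcp [358. 356. 358.] tip [451. 354. 221.] step 8 deg 3 mm
[-0.75  0.62 -0.42  2.17  1.59  0.74 -0.85] tcp [357. 360. 360.] tip [453. 366. 224.] step 8 deg 4 mm
[[[-0.9, -0.2, -8.8], [0.002, -0.002, 0.003], 1], [[-2.0, -0.3, -17.5], [0.002, -0.003, 0.007], 1], [[-3.5, -0.3, -26.1], [0.003, -0.004, 0.009], 1], [[-5.3, -0.2, -34.5], [0.004, -0.004, 0.011], 1], [[-7.4, -0.2, -42.7], [0.005, -0.004, 0.012], 1], [[-10.0, -0.2, -50.8], [0.007, -0.003, 0.012], 1], [[-12.9, -0.3, -58.6], [0.01, -0.002, 0.011], 1], [[-16.3, -0.5, -66.2], [0.013, -0.0, 0.008], 1]]
```

Emit:
{"op": "play_rows", "data": {
  "deltas": [
    [[-0.9,-0.2,-8.8],[0.002,-0.002,0.003],1],
    [[-2,-0.3,-17.5],[0.002,-0.003,0.007],1],
    [[-3.5,-0.3,-26.1],[0.003,-0.004,0.009],1],
    [[-5.3,-0.2,-34.5],[0.004,-0.004,0.011],1],
    [[-7.4,-0.2,-42.7],[0.005,-0.004,0.012],1],
    [[-10,-0.2,-50.8],[0.007,-0.003,0.012],1],
    [[-12.9,-0.3,-58.6],[0.01,-0.002,0.011],1],
    [[-16.3,-0.5,-66.2],[0.013,0,0.008],1]
  ]
}}

```text
time_s: 6.2
eef_pos: [357.7, 360.7, 360.0]
tool_rot: [[-0.815, -0.072, 0.575], [-0.061, 0.997, 0.039], [-0.577, -0.003, -0.817]]
contact_force: [0.4, 0.3, -0.5]
finger_gap: 0.5
grasp_force: 0.0
```

```bash
python3 -c "
from plan import *
R=Rt()@np.diag([-1,-1,1]);pad=np.array([505,370,149.])
delta(R,pad-R[:,2]*226+R[:,0]*15)
d={}
for n in('wrist','scene'): d[n]=ctrl.grab_frame(n)
pickle.dump(d,open('f2.pkl','wb'));w=d['wrist']
print(w['extrinsics'])
cv2.imwrite('pics/w2.png',w['img'])"
```

```text
rot [-0.05  0.22  0.24] shift m [ 0.015 -0.001  0.031] q [-1.067  0.6    0.056  2.18   1.61   0.461 -0.907] t 6.2
[[ -0.073  -0.635  -0.769 312.514]
 [  0.997  -0.049  -0.053 357.495]
 [ -0.004  -0.771   0.637 304.271]
 [  0.      0.      0.      1.   ]]
```

View pics/w2.png

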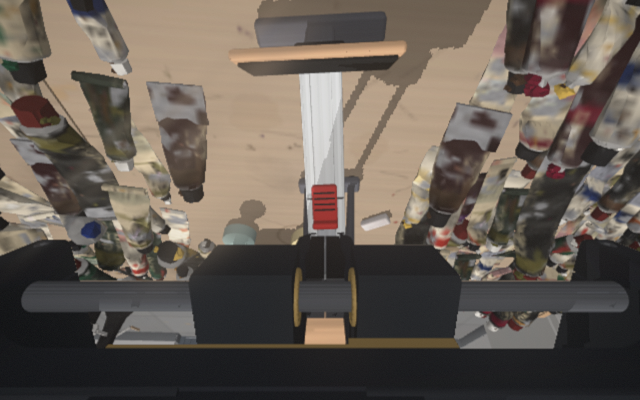

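The wrist view shows the pad at about (324,207), square to the mast. I'll enlarge it together with the scene view.

```bash
python3 -c "
from h import *
d=pickle.load(open('f2.pkl','rb'))
a=cv2.resize(d['wrist']['img'][170:245,285:365],None,fx=5,fy=8,interpolation=cv2.INTER_CUBIC)
b=cv2.resize(d['scene']['img'][170:245,265:315],None,fx=8,fy=8,interpolation=cv2.INTER_CUBIC)
cv2.imwrite('pics/c2.png',cv2.hconcat([a,b]))"
```

```text
(no output)
```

View pics/c2.png

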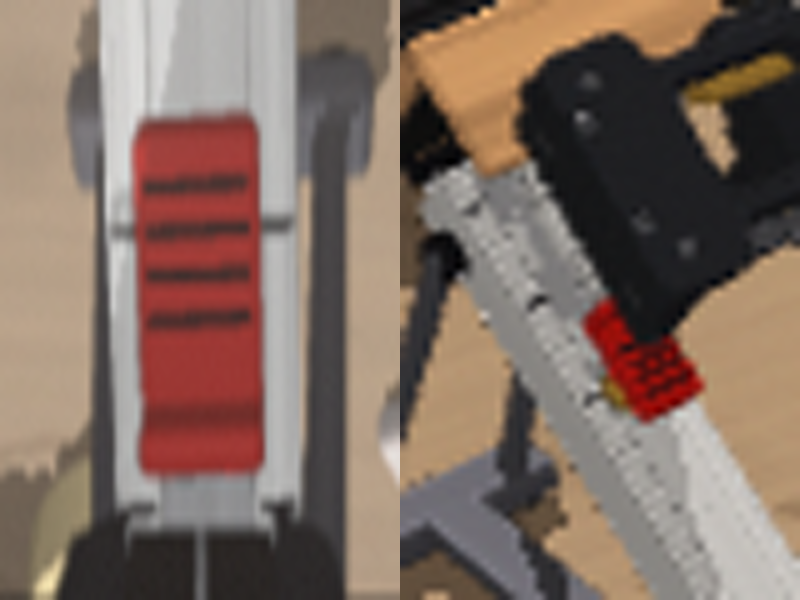

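```bash
python3 - <<'E'
from h import *
d=pickle.load(open('f2.pkl','rb'));W,S=d['wrist'],d['scene']
for n,a,b in [("t1",(341.3,198.2),(289.4,219.7)),("t2",(341.3,233.1),(282.5,207.5))]:
    print(n,*tri(W,a,S,b))
R=Rt();u,y,n=R[:,0],np.cross(-R[:,2],R[:,0]),-R[:,2]
# plane fit with tick centres+mast width, wrist only: hole1 mid, hole2 mid, edges
from scipy.optimize import least_squares
obs=[((0,0),(325.6,198.5)),((35,0),(327.4,233.2)),((0,18),(344.4,198.5)),((0,-18),(307,198.5))]
def f(v):
    R=Rt(v[3]);u,n=R[:,0],-R[:,2];y=np.cross(n,u)
    return np.concatenate([proj(W,v[:3]+a*u+b*y)-p for (a,b),p in obs])
r=least_squares(f,[517,370,132,.069],x_scale=[1,1,1,.01]);print(r.x,r.fun)
h=r.x[:3];R=Rt(r.x[3]);print("pad",h-21*R[:,2])
for a in(-16,16):
    print(a,proj(W,h-21*R[:,2]+a*R[:,0]))
E
```

```text
t1 [509.297 386.292 134.899] [array([-0. ,  0.3]), array([0., 0.])]
t2 [537.046 388.696 155.062] [array([-0.2,  1. ]), array([0. , 0.1])]
[519.544 372.91  127.125   0.118] [ 0.172  0.072 -0.423 -0.218  0.31  -0.429 -0.073  0.571]
pad [507.583 371.492 144.327]
-16 [324.528 186.791]
16 [325.779 221.735]
```

```bash
cat >> h.py <<'E'
PSI=.085;RT=Rt(PSI)@np.diag([-1,-1,1]);PAD=np.array([503.7,370.5,149])
def loc():
    s=ctrl.sense();t=s["eef_pos"]+166*s["tool_rot"][:,2];M=np.c_[-RT[:,0],RT[:,1],-RT[:,2]]
    print("tip rel pad (u,y,n)",M.T@(t-PAD),"F(u,y,n)",M.T@s["contact_force"],"t",s["time_s"])
E
python3 -c "
from h import *
loc();delta(RT,PAD-RT[:,2]*181+RT[:,0]*3)"
```

```text
tip rel pad (u,y,n) [ 1.65   0.934 90.953] F(u,y,n) [-0.627 -0.101 -0.323] t 6.3
rot [-0.62  0.2  -0.72] shift m [ 0.004 -0.002  0.076] q [-1.067  0.599  0.056  2.18   1.607  0.461 -0.908] t 6.3
```

Emit:
{"op": "play_rows", "data": {
  "deltas": [
    [[-0.6,0.2,-0.7],[0.004,-0.001,0.02],1],
    [[-0.6,0.2,-0.7],[0.004,-0.002,0.04],1],
    [[-0.6,0.2,-0.7],[0.004,-0.002,0.055],1],
    [[-0.6,0.2,-0.7],[0.004,-0.002,0.068],1],
    [[-0.6,0.2,-0.7],[0.004,-0.002,0.076],1],
    [[-0.6,0.2,-0.7],[0.004,-0.002,0.076],1]
  ]
}}

```text
time_s: 7.05
eef_pos: [397.4, 362.8, 295.1]
tool_rot: [[-0.817, -0.085, 0.571], [-0.069, 0.996, 0.049], [-0.573, 0.0, -0.819]]
contact_force: [0.1, 0.1, 0.3]
finger_gap: 0.5
grasp_force: 0.0
```

```bash
python3 -c "
from h import *
loc();delta(RT,PAD-RT[:,2]*181+RT[:,0]*3)
d={n:ctrl.grab_frame(n) for n in('wrist','scene')}
pickle.dump(d,open('f3.pkl','wb'))
a=cv2.resize(d['wrist']['img'][150:270,265:385],None,fx=3.3,fy=5,interpolation=cv2.INTER_CUBIC)
b=cv2.resize(d['scene']['img'][170:245,265:315],None,fx=8,fy=8,interpolation=cv2.INTER_CUBIC)
cv2.imwrite('pics/c3.png',cv2.hconcat([a,b]))"
```

```text
tip rel pad (u,y,n) [-3.582  1.345 14.788] F(u,y,n) [0.26  0.109 0.191] t 7.05
rot [ 0.01 -0.03 -0.03] shift m [-0.001 -0.001 -0.   ] q [-0.947  0.746 -0.015  2.15   1.911  0.495 -1.153] t 7.05
```

View pics/c3.png

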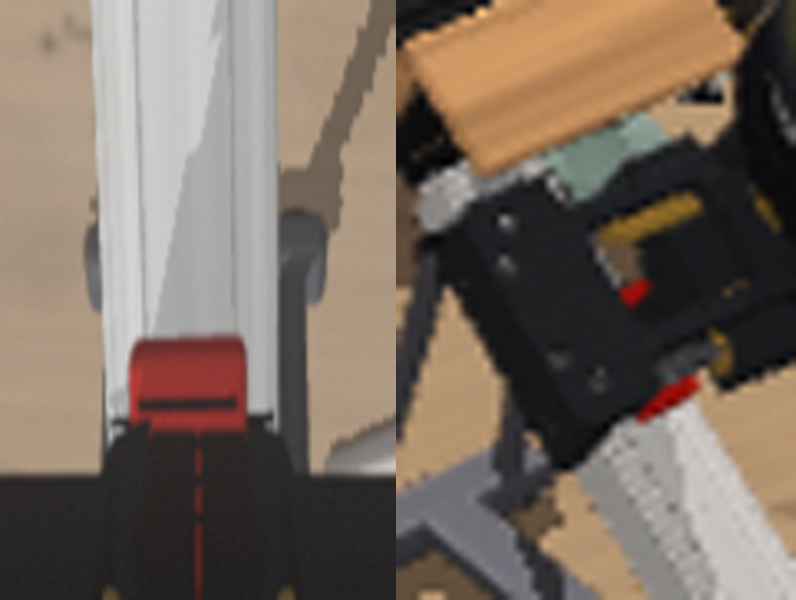

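Fingers are over the pad, about 2 mm too far to +y. I'll correct that and descend.

Emit:
{"op": "play_rows", "data": {
  "deltas": [
    [[0,0,0],[0,-0.002,0.003],1],
    [[0,0,0],[0,-0.002,0.006],1],
    [[0,0,0],[0,-0.002,0.008],1],
    [[0,0,0],[0,-0.002,0.01],1],
    [[0,0,0],[0,-0.002,0.01],1]
  ]
}}

```text
time_s: 7.78
eef_pos: [403.0, 361.6, 287.0]
tool_rot: [[-0.816, -0.086, 0.571], [-0.07, 0.996, 0.05], [-0.573, 0.001, -0.819]]
contact_force: [-0.6, -0.8, 0.5]
finger_gap: 0.2
grasp_force: 0.0
```

```bash
python3 -c "
from h import *
loc()"
```

```text
tip rel pad (u,y,n) [-3.717 -0.161  5.049] F(u,y,n) [-0.264 -0.73   0.781] t 7.775
```

Emit:
{"op": "play_rows", "data": {
  "deltas": [
    [[0,0,0],[0,0,0.0015],1],
    [[0,0,0],[0,0,0.003],1],
    [[0,0,0],[0,0,0.0045],1],
    [[0,0,0],[0,0,0.006],1],
    [[0,0,0],[0,0,0.006],1]
  ]
}}

```text
time_s: 8.4
eef_pos: [406.4, 361.9, 282.1]
tool_rot: [[-0.816, -0.086, 0.571], [-0.07, 0.996, 0.05], [-0.573, 0.001, -0.819]]
contact_force: [0.7, -0.0, 0.6]
finger_gap: 0.5
grasp_force: 0.0
```

```bash
python3 -c "
from h import *
loc()"
```

```text
tip rel pad (u,y,n) [-3.701 -0.177 -0.916] F(u,y,n) [ 0.958 -0.074  0.108] t 8.4
```

Emit:
{"op": "play_rows", "data": {
  "deltas": [
    [[0,0,0],[0,0,0.001],1],
    [[0,0,0],[0,0,0.002],1],
    [[0,0,0],[0,0,0.003],1],
    [[0,0,0],[0,0,0.004],1],
    [[0,0,0],[0,0,0.004],1]
  ]
}}

```text
time_s: 9.02
eef_pos: [408.6, 362.2, 279.0]
tool_rot: [[-0.816, -0.086, 0.571], [-0.07, 0.996, 0.05], [-0.573, 0.001, -0.819]]
contact_force: [-1.9, -0.1, 2.3]
finger_gap: 0.4
grasp_force: 1.9
```

```bash
python3 -c "
from h import *
loc()"
```

```text
tip rel pad (u,y,n) [-3.679 -0.004 -4.749] F(u,y,n) [-0.179  0.105  2.969] t 9.025
```

Emit:
{"op": "play_rows", "data": {
  "deltas": [
    [[0,0,0],[0,0,0.002],1],
    [[0,0,0],[0,0,0.004],1],
    [[0,0,0],[0,0,0.006],1],
    [[0,0,0],[0,0,0.0075],1],
    [[0,0,0],[0,0,0.0075],1]
  ]
}}

```text
time_s: 9.65
eef_pos: [411.5, 362.4, 274.1]
tool_rot: [[-0.816, -0.087, 0.571], [-0.071, 0.996, 0.051], [-0.573, 0.002, -0.819]]
contact_force: [-14.2, -4.6, 20.7]
finger_gap: 0.5
grasp_force: 12.9
```

```bash
python3 -c "
from h import *
loc()"
```

```text
tip rel pad (u,y,n) [ -4.058   0.251 -10.404] F(u,y,n) [-0.016 -3.388 25.256] t 9.65
```

Emit:
{"op": "play_rows", "data": {
  "deltas": [
    [[0,0,0],[0,0,-0.001],1],
    [[0,0,0],[-0.002,0,-0.001],1],
    [[0,0,0],[-0.004,0,-0.001],1],
    [[0,0,0],[-0.006,0,-0.001],1],
    [[0,0,0],[-0.008,0,-0.001],1],
    [[0,0,0],[-0.01,0,-0.001],1],
    [[0,0,0],[-0.01,0,-0.001],1]
  ]
}}

```text
time_s: 10.52
eef_pos: [418.1, 363.2, 279.0]
tool_rot: [[-0.819, -0.089, 0.567], [-0.072, 0.996, 0.051], [-0.569, 0.001, -0.822]]
contact_force: [-11.2, -2.4, 10.9]
finger_gap: 0.4
grasp_force: 7.8
```

```bash
python3 -c "
from h import *
loc()
d=ctrl.grab_frame('wrist');cv2.imwrite('pics/w4.png',d['img']);d2=ctrl.grab_frame('scene')
a=cv2.resize(d['img'][150:270,265:385],None,fx=3.3,fy=5,interpolation=cv2.INTER_CUBIC)
b=cv2.resize(d2['img'][170:245,265:315],None,fx=8,fy=8,interpolation=cv2.INTER_CUBIC)
cv2.imwrite('pics/c4.png',cv2.hconcat([a,b]))"
```

```text
tip rel pad (u,y,n) [  3.249   0.425 -10.207] F(u,y,n) [-3.062 -1.401 15.408] t 10.525
```

View pics/c4.png

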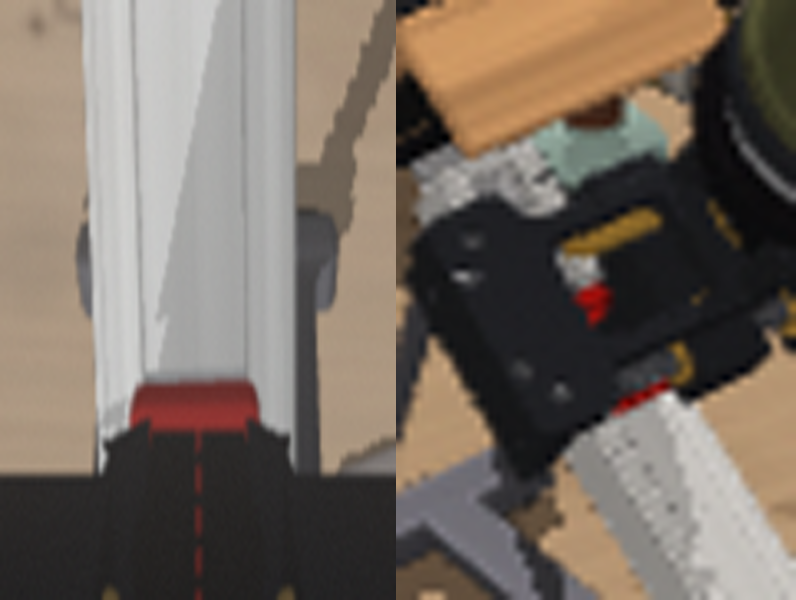

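The holder moved with the tip: the jaw corner went up about 2.7 px in the scene view, roughly 7 mm. I'll continue until well past the first hole.

Emit:
{"op": "play_rows", "data": {
  "deltas": [
    [[0,0,0],[-0.002,0,0],1],
    [[0,0,0],[-0.004,0,0],1],
    [[0,0,0],[-0.006,0,0],1],
    [[0,0,0],[-0.008,0,0],1],
    [[0,0,0],[-0.01,0,0],1],
    [[0,0,0],[-0.012,0,0],1],
    [[0,0,0],[-0.012,0,0],1]
  ]
}}

```text
time_s: 11.5
eef_pos: [427.9, 364.2, 285.9]
tool_rot: [[-0.819, -0.089, 0.567], [-0.072, 0.996, 0.052], [-0.569, 0.001, -0.822]]
contact_force: [-12.0, -1.8, 11.1]
finger_gap: 0.9
grasp_force: 7.9
```

```bash
python3 -c "
from h import *
loc()"
```

```text
tip rel pad (u,y,n) [ 15.327   0.711 -10.214] F(u,y,n) [-3.537 -0.798 16.025] t 11.5
```

Emit:
{"op": "play_rows", "data": {
  "deltas": [
    [[0,0,0],[0,0,-0.003],1],
    [[0,0,0],[0,0,-0.0045],1],
    [[0,0,0],[-0.003,0,-0.0045],1],
    [[0,0,0],[-0.006,0,-0.0045],1],
    [[0,0,0],[-0.009,0,-0.0045],1],
    [[0,0,0],[-0.012,0,-0.0045],1],
    [[0,0,0],[-0.012,0,-0.0045],1]
  ]
}}

```text
time_s: 12.38
eef_pos: [436.4, 364.5, 295.9]
tool_rot: [[-0.819, -0.087, 0.568], [-0.071, 0.996, 0.05], [-0.57, 0.0, -0.822]]
contact_force: [-5.3, -0.8, -1.0]
finger_gap: 0.7
grasp_force: 3.3
```

```bash
python3 -c "
from h import *
loc()"
```

```text
tip rel pad (u,y,n) [28.189 -0.011 -6.93 ] F(u,y,n) [-4.976 -0.361  2.22 ] t 12.375
```

Emit:
{"op": "play_rows", "data": {
  "deltas": [
    [[0,0,0],[-0.001,0,0],1],
    [[0,0,0],[-0.002,0,0],1],
    [[0,0,0],[-0.003,0,0],1],
    [[0,0,0],[-0.004,0,0],1],
    [[0,0,0],[-0.005,0,0],1],
    [[0,0,0],[-0.005,0,0],1]
  ]
}}

```text
time_s: 13.12
eef_pos: [440.3, 364.9, 298.6]
tool_rot: [[-0.819, -0.087, 0.567], [-0.072, 0.996, 0.05], [-0.569, 0.0, -0.822]]
contact_force: [-6.6, -0.7, -2.3]
finger_gap: 0.4
grasp_force: 3.4
```

```bash
python3 -c "
from h import *
loc()"
```

```text
tip rel pad (u,y,n) [32.872  0.126 -6.925] F(u,y,n) [-6.739 -0.125  1.887] t 13.125
```

Emit:
{"op": "play_rows", "data": {
  "deltas": [
    [[0,0,0],[-0.001,0,0],1],
    [[0,0,0],[-0.002,0,0],1],
    [[0,0,0],[-0.003,0,0],1],
    [[0,0,0],[-0.003,0,0],1]
  ]
}}

```text
time_s: 13.62
eef_pos: [442.8, 365.2, 300.4]
tool_rot: [[-0.819, -0.087, 0.568], [-0.072, 0.996, 0.05], [-0.57, 0.001, -0.822]]
contact_force: [-6.3, 0.2, -0.2]
finger_gap: 0.2
grasp_force: 3.5
```

```bash
python3 -c "
from h import *
loc()"
```

```text
tip rel pad (u,y,n) [36.015  0.237 -6.89 ] F(u,y,n) [-5.248  0.772  3.483] t 13.625
```

Emit:
{"op": "play_rows", "data": {
  "deltas": [
    [[0,0,0],[-0.001,0,0],1],
    [[0,0,0],[-0.002,0,0],1],
    [[0,0,0],[-0.002,0,0],1]
  ]
}}

```text
time_s: 14.0
eef_pos: [444.8, 365.4, 302.0]
tool_rot: [[-0.818, -0.087, 0.569], [-0.071, 0.996, 0.05], [-0.571, 0.001, -0.821]]
contact_force: [-6.7, -0.1, 1.5]
finger_gap: 0.8
grasp_force: 4.2
```

```bash
python3 -c "
from h import *
loc()"
```

```text
tip rel pad (u,y,n) [38.81   0.291 -6.733] F(u,y,n) [-4.569  0.511  5.073] t 14.0
```

Normal force is up to 5 N, which suggests the pin has sprung up against the fingertip. Lift straight off and look.

Emit:
{"op": "play_rows", "data": {
  "deltas": [
    [[0,0,0],[0.001,0,-0.003],1],
    [[0,0,0],[0.001,0,-0.008],1],
    [[0,0,0],[0.003,0,-0.02],1],
    [[0,0,0],[0.015,0,-0.04],1],
    [[0,0,0],[0.03,0,-0.065],1],
    [[0,0,0],[0.04,0,-0.09],1],
    [[0,0,0],[0.04,0,-0.09],1]
  ]
}}

```text
time_s: 14.88
eef_pos: [361.1, 358.4, 355.0]
tool_rot: [[-0.815, -0.087, 0.573], [-0.07, 0.996, 0.052], [-0.575, 0.003, -0.818]]
contact_force: [-0.2, -0.0, -0.2]
finger_gap: 0.3
grasp_force: 0.0
```

```bash
python3 -c "
from h import *
loc()
d=ctrl.grab_frame('wrist');d2=ctrl.grab_frame('scene')
pickle.dump({'wrist':d,'scene':d2},open('f5.pkl','wb'))
a=cv2.resize(d['img'][150:250,285:365],None,fx=5,fy=6,interpolation=cv2.INTER_CUBIC)
b=cv2.resize(d2['img'][160:235,265:315],None,fx=8,fy=8,interpolation=cv2.INTER_CUBIC)
cv2.imwrite('pics/c5.png',cv2.hconcat([a,b]))"
```

```text
tip rel pad (u,y,n) [ 1.318  0.596 84.846] F(u,y,n) [-0.244 -0.005 -0.06 ] t 14.875
```

View pics/c5.png

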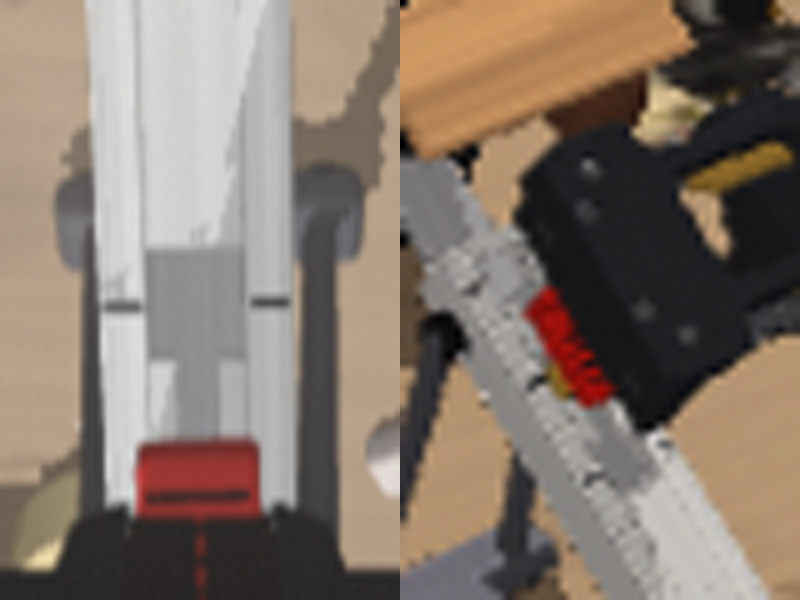

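The wrist view shows the first hole empty at its ticks. In the scene view the pad sits at the second tick: pad corner minus tick is (57,22), against (55,22) in the first hole. The brass shoulder shows as it did at the start, so the pin is fully up and locked. The gripper is about 85 mm clear.

```bash
python3 -c "
from rig import ctrl
print(ctrl.sign_off())"
```

```text
the job is handed in; nothing more can be done
None
```

The holder is up one hole with the pin sprung up and locked in it, judging by the final pictures; the gripper is clear, nothing touched the jars or muller, and the job was handed in at about 15 s.

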